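# Fill the offering dish from the scoop and present it crosswise

### The job

Pick up the yellow scoop by its handle, tip its three betel nuts into the dished steel plate with the arched handle, and stand the scoop back upright on the green ledge. Then take the plate by the top of its arch, lift it straight up clear of the board, and only then give it a quarter turn in the air so that the arch, which stood along the long side of the board, lies across it, keeping the plate level and the nuts gathered in its middle all the while. Finish still holding the plate level and still, about 10 cm above the board, and leave the mug, tumbler and cooker lid where they are.

Things in the scene. Friction and masses are not known exactly. Their poses are not given: they have to be found in the camera images.
- board: Fixed low wooden board, 200 mm (x) by 250 mm (y, its long side) and 18 mm thick, lying on the ledge; its origin is the centre of its underside. The dish stands on its middle.
- dish: Round dished steel plate, 196 mm across and 36 mm high at the rim, on a 90 mm wide foot; origin at the centre of the underside, z up. A brass arched handle spans it along the plate's y axis: straight legs 12 mm wide rise from the rim (y = +-94 mm, z = 30 mm) to the strap (y = +-35 mm, z = 125 mm). Inside, a shallow cone (about 11 degrees) lets balls roll to the middle. Dish with handle about 0.28 kg (varies). At the start its axes are about those of the board.
- dish_in (a point): Centre of the dish's inner floor, 6 mm above the dish's origin.
- dish_strap (a point): Middle of the flat level strap at the top of the arch, 125 mm above the dish's origin, straight above its centre. The strap is 8 mm thick (dish x), 76 mm long (dish y) and 16 mm tall (z): pinch it across its thickness from above.
- scoop: Yellow plastic scoop, about 90 g (varies), standing on its flat floor; origin at the centre of the bowl's underside. Open bowl about 93 mm long (x from -56 to 37 mm), 58 mm wide and 42 mm high; the inner floor is 6 mm up. The -x end of the bowl is a ramp of 30 degrees rising to the pouring lip; the handle points to +x. Tipping it lip down by 50 to 60 degrees empties it.
- scoop_handle (a point): Grip point on the scoop's flat handle, 88 mm from the bowl's origin along +x and 33 mm up. The handle is 12 mm thick (scoop y), 18 mm tall (z) and runs from x = 36 to 136 mm.
- scoop_lip (a point): Middle of the scoop's pouring lip, at x = -56 mm, z = 26 mm in the scoop.
- scoop_in (a point): Middle of the inside of the scoop's bowl, 17 mm above the scoop's origin.
- nut0_center (a point): Centre of a round brown betel nut, a ball 22 mm across, about 12 g; starts in the scoop.
- nut1_center (a point): Centre of the second betel nut, alike.
- nut2_center (a point): Centre of the third betel nut, alike.
- mug: Bystander: white ceramic mug, 80 mm across and 90 mm high, origin at the centre of its underside.
- tumbler: Bystander: steel tumbler, 70 mm across and 100 mm high, origin at the centre of its underside.
- cooker_lid: Bystander: aluminium pressure cooker lid lying flat, 184 mm across, 42 mm high with its knob, black handle to 180 mm from the centre along its +x; origin at the centre of its underside.
Not all that is in view belongs to the job. Several things have the shape of the dish; the one meant has the colours described above. What is shaped like the scoop but red is not meant.

How it is judged:
By the outcome, as a careful person would: the job done as asked, in the order asked, and still so for the second after the job is handed in, while the arm keeps its last pose, push and grip.
It also fails if it takes over 72 s, if anything falls off the work surface, if the arm or the gripper's body presses on something with over 40 N, if the wrist force passes 120 N, or if a joint passes its speed limit or range.

### The arm

A 6-joint arm with a two-finger parallel gripper is mounted at the origin on the work surface. World frame = base frame: x ahead of the robot, y to its left, z up, the work surface at z = 0. Lengths are in m, angles in rad, forces in N, time in s.
With the tool pointing down it reaches from about 0.25 to 0.775 m from the base axis. Payload 4 kg.
Tool frame: the origin (TCP) lies midway between the tips of the shut fingers; the grasp point (between the pads) lies 19 mm behind it; z points along the fingers, y is the line along which they close (so a half turn about z gives the same grasp; the last joint's range is limited). The gripper opens to 94 mm and grips with 3 to 60 N. Pads are 16 mm wide; open, the fingers measure 119 mm over their backs; the gripper's body (75 mm by 177 mm) begins 78 mm behind the grasp point.
Start: joints at [1.238, 0.087, 1.371, -0, 1.684, -0.103], TCP at [0.125, 0.536, 0.206] pointing down, gripper open.
Joint ranges: [-3.1, 3.1], [-0.76, 2.03], [0.27, 2.55], [-1.08, 4.22], [0.17, 2.65], [-2.57, 2.57]. Speed limits (rad/s): [2.79, 2.79, 3.14, 3.14, 3.14, 3.14].

### API

Orientations are given as [roll, pitch, yaw] about the fixed x, y, z axes, in that order (R = Rz(yaw) Ry(pitch) Rx(roll)).
In Python, from bench import get_obs, snapshot, close_job gives the robot as it stands. The module is installed in compiled form; this text tells all that it offers.
- The arm moves only by the tool drive_tool, never from a script. Its argument "commands" is a list of rows, each a list of 6 numbers: the shift along the tool's x, y, z in units of 0.04 m (1.0 is 0.04 m), then the turn, a rotation vector about the tool's x, y, z in units of 0.1 rad (1.0 is 0.1 rad). In form: [[dx, dy, dz, wx, wy, wz], ...]. A call has 1 to 20 rows; each row shifts and turns the commanded pose from where the row before left it, along the tool's axes as they then stand; what a row does not reach is not made up. A row lasts 1/8 s, in which the tool goes at most 62.5 mm and 10.7 degrees, less where a joint would pass 70% of its speed; a pose out of reach is approached as far as the arm can. A call with a number of a shift or a turn outside -1 to 1 is refused whole. A call with a gripper value outside its range is refused whole. "gripper" is the closure, from 0 (fully open) to 1 (shut), set as the call begins (left out, the last holds). The fingers move at their own pace and stop on an object; the grip force is fixed at half the most. Time passes only in rows, so rows that do not move let the fingers close. It gives the time, the measured TCP pose, the force, the opening and the grip force at its end, in the units of the state.
- get_obs(): the state, without advancing time (a new reading comes with each control period).
- snapshot(name): name is "scene" or "top" or "wrist"; returns a dict with "image" (480x640x3 uint8, blue, green, red), "range_z" (480x640 float32, m along the optical axis (not along the pixel's ray), 0 where there is no reading), "fx", "fy", "cx", "cy" (pixels), "rvec" (rotation vector, rad) and "tvec" (3), from world to camera coordinates, as OpenCV has them. Camera axes: x right, y down, z forward; pixel columns grow to the right and rows downward; lengths in m; the calibration is good to about 2 mm. A picture is of the moment at which its call begins.
- close_job(): hands the job in; it is judged then, once.
The state is a dict: "time": time; "joint_positions": joint angles; "qvel": joint speeds; "joint_torque": joint torques, N m; "tool_pos": TCP position; "ee_rot": TCP orientation; "wrist_force": force on the tool from outside, world axes, zero at the start; "wrist_torque": the same for the moment, N m; "width": finger opening in m; "finger_force": force on a finger pad.
Only numpy, scipy, OpenCV 4.12 (cv2) and the standard library are available. Lean on these libraries where they do the work, as an engineer would, in place of code of your own. Each camera call takes 0.05 s, during which the arm holds its last target. There are 200 camera calls.

## Working session

There is one attempt and no reset: what is moved stays moved. The work goes in short steps, Python scripts to look and compute and a tool call to move; the robot and the scene stay as the last step left them, time stands still between calls to the robot, and variables do not carry over. Pictures are saved under pics/ and viewed, at most 12 in all, crops included, and the job is handed in when it is done.

Besides the shell and the picture viewer there is one more tool, called after "Request:" in YAML: its name, and indented under it one key for each argument. drive_tool: Moves the arm, as the interface text tells. Its arguments: {"type":"object","properties":{"commands":{"type":"array"},"gripper":{"type":"number"}},"required":["commands"]}

```bash
mkdir -p pics
cat > h.py <<'E'
import numpy as np, cv2
from bench import get_obs, snapshot, close_job
from scipy.spatial.transform import Rotation as Ro
def cloud(s):
    z=s["range_z"].astype(float); v,u=np.mgrid[:480,:640]
    P=np.stack([(u-s["cx"])/s["fx"]*z,(v-s["cy"])/s["fy"]*z,z],-1)
    R=cv2.Rodrigues(np.array(s["rvec"],float))[0]; t=np.array(s["tvec"],float).ravel()
    W=(P-t)@R; W[z<=0]=np.nan
    return W
E
python3 - <<'E'
from h import *
print(get_obs())
for n in("scene","top"):
    s=snapshot(n); cv2.imwrite(f"pics/{n}0.png",s["image"]); np.savez(f"{n}0.npz",W=cloud(s),im=s["image"])
E
```

```text
{'time': 0.0, 'joint_positions': array([ 1.23787798e+00,  8.79414151e-02,  1.37223832e+00, -3.90914819e-05,
        1.68357710e+00, -1.03133626e-01]), 'qvel': array([-2.76295511e-04, -7.73952153e-04,  7.55797069e-04,  1.20427536e-03,
        1.39744519e-05, -1.59608598e-04]), 'joint_torque': array([ 1.13737558e-03, -3.40195835e+01, -3.02423537e+01,  7.18402234e-02,
        3.31817509e-02, -2.15054274e-04]), 'tool_pos': array([0.12513053, 0.53502134, 0.20431968]), 'ee_rot': array([-3.13943597e+00, -1.84158516e-04,  2.91180338e+00]), 'wrist_force': array([-0.50330638,  0.01112818, -0.29959218]), 'wrist_torque': array([ 0.04080818,  0.00791417, -0.02304184]), 'finger_force': 0.0, 'width': 0.09391092309008793}
```

View pics/scene0.png

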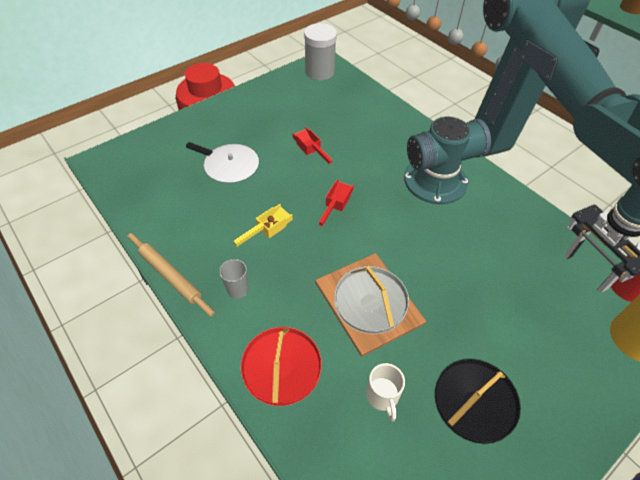

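View pics/top0.png

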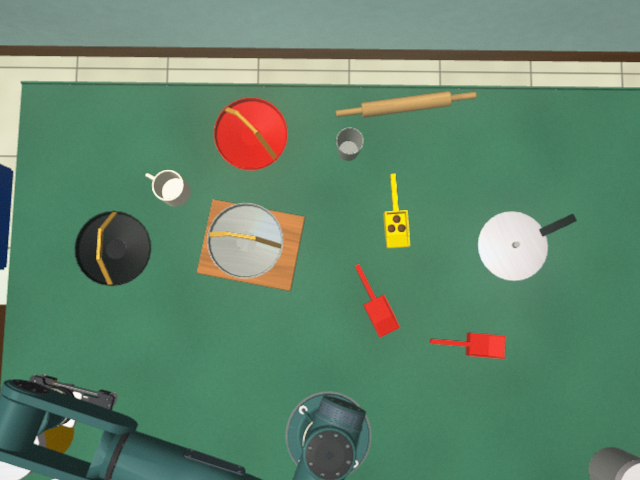

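In the top view, three things have the dish's shape: red (251,134), black (113,248), and steel with a brass arch on the board (246,241). Three have the scoop's shape: yellow (397,225), red (380,315) and red (487,345). I choose the steel plate and the yellow scoop, since both match the description. Next I measure them and make one close crop to check.

Run:
```python
from h import *
d=np.load("top0.npz");W=d["W"];im=d["im"]
hsv=cv2.cvtColor(im,cv2.COLOR_BGR2HSV)
print("ledge z",np.nanmedian(W[350:400,180:280,2]), W[20:470:60,320].round(3).tolist()[1])
# scoop
m=(cv2.inRange(hsv,(22,120,120),(35,255,255))>0); m2=np.zeros_like(m); m2[165:260,370:420]=1; m&=m2
P=W[m]; P=P[np.isfinite(P).all(1)]
print("scoop n",len(P),P.min(0),P.max(0))
h=np.zeros_like(m); h[176:204,370:420]=1
H=W[m&h];H=H[np.isfinite(H).all(1)]; print("handle mean",H.mean(0),"zmed",np.median(H[:,2]))
l=cv2.fitLine(H[:,:2].astype(np.float32),cv2.DIST_HUBER,0,.01,.01).ravel();print("handle line",l,np.arctan2(l[1],l[0]))
B=P[P[:,2]>0.0]; s=l[:2]*np.sign(l[0]); a=P[:,:2]@s; b=P[:,:2]@np.array([-s[1],s[0]])
bw=a<np.percentile(a,99)-0.1
print("along",np.percentile(a,[0.5,99.5]),"across bowl",np.percentile(b[a<a.min()+.085],[1,99]))
print("rect",cv2.minAreaRect(P[a<a.min()+.085][:,:2].astype(np.float32)))
# board
bm=cv2.inRange(hsv,(5,90,100),(20,255,255))>0; r=np.zeros_like(bm); r[190:300,190:310]=1
Q=W[bm&r];Q=Q[np.isfinite(Q).all(1)];Q=Q[(Q[:,2]>.01)&(Q[:,2]<.03)];print("board",cv2.minAreaRect(Q[:,:2].astype(np.float32)),np.median(Q[:,2]))
# arch strap: highest points
A=W[190:300,190:310].reshape(-1,3);A=A[np.isfinite(A).all(1)]
S=A[A[:,2]>.135]; print("strap",len(S),S.mean(0),S.max(0),S.min(0)); 
l=cv2.fitLine(S[:,:2].astype(np.float32),cv2.DIST_HUBER,0,.01,.01).ravel();print(l,np.arctan2(l[1],l[0]))
D=A[(A[:,2]>.045)&(A[:,2]<.06)]; print("rim",cv2.minEnclosingCircle(D[:,:2].astype(np.float32)))
for n,(u,v) in dict(mug=(170,188),tum=(349,143),lid=(513,245),red1=(380,315),redplate=(251,134)).items(): print(n,W[v,u].round(3))
c=np.hstack([cv2.resize(im[160:260,350:450],(400,400)),cv2.resize(im[190:300,190:300],(400,400))]);cv2.imwrite("pics/crop.png",c)
```

```text
ledge z -0.000675943896498848 [1.223, 0.035, -0.746]
scoop n 995 [ 0.47885147 -0.21149671 -0.0106596 ] [ 0.68066165 -0.14026646  0.05096068]
handle mean [ 0.62956419 -0.16633698  0.0340061 ] zmed 0.03956316815762305
handle line [ 0.99711055  0.07596426  0.6220465  -0.16616006] 0.076037504
along [0.46609816 0.65764515] across bowl [-0.24942984 -0.1831349 ]
rect ((0.5233179926872253, -0.17720088362693787), (0.08504240214824677, 0.06813172996044159), 4.159758567810059)
board ((0.48348695039749146, 0.2080613672733307), (0.249679297208786, 0.19958814978599548), 79.88279724121094) 0.016926276924665896
strap 138 [0.48999882 0.21729195 0.14804806] [0.50183285 0.26144882 0.15650112] [0.47815636 0.17346288 0.13532029]
[0.15309244 0.98821187 0.4898188  0.21719742] 1.4170995
rim ((0.49059316515922546, 0.22043858468532562), 0.09839175641536713)
mug [0.631 0.426 0.01 ]
tum [ 0.763 -0.05  -0.   ]
lid [ 0.487 -0.475  0.033]
red1 [ 0.303 -0.134  0.002]
redplate [0.783 0.215 0.004]
```

View pics/crop.png

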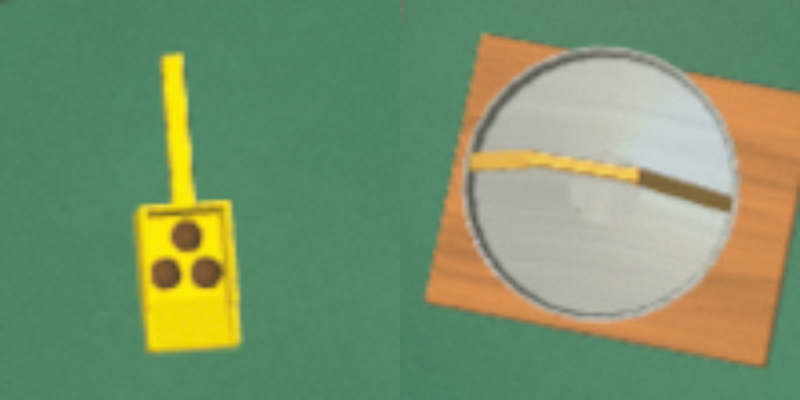

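The crop shows the yellow scoop with three nuts at (185,250), handle pointing up at (175,120). It also shows the steel plate with its brass arch, strap at about (585,167), so the choice holds. Sizes also check out: scoop 192 mm long, board 250x200, rim radius 98 mm. Next I work out the move to hover over the handle.

```bash
cat >> h.py <<'E'
def plan(p1,rpy1,n,p0=None,rpy0=None):
    """constant row, n times, from measured (or given) pose to target"""
    o=get_obs(); p0=o["tool_pos"] if p0 is None else np.array(p0); R0=Ro.from_euler("xyz",o["ee_rot"] if rpy0 is None else rpy0)
    R1=Ro.from_euler("xyz",rpy1); w=(R0.inv()*R1).as_rotvec()/n
    S=sum(Ro.from_rotvec(w*k).as_matrix() for k in range(n))
    d=np.linalg.solve(S,R0.inv().apply(np.array(p1)-p0))
    row=np.r_[d/.04,w/.1]; print(n,"x",row.round(3).tolist(),"max",abs(row).max().round(2))
E
python3 - <<'E'
from h import *
pi=np.pi
plan([.62,-.166,.13],[pi,0,.076],32)
plan([.125,.535,.26],[pi,0,2.9118],2)
E
```

```text
32 x [-0.767, 0.58, 0.058, -0.0, 0.001, 0.886] max 0.89
2 x [0.001, -0.002, -0.695, -0.01, -0.001, 0.0] max 0.69
```

```bash
cat >> h.py <<'E'
def line(p1,rpy1,n,p0=None,rpy0=None,dec=2):
    o=get_obs(); p0=o["tool_pos"] if p0 is None else np.array(p0); R0=Ro.from_euler("xyz",o["ee_rot"] if rpy0 is None else rpy0)
    W=(R0.inv()*Ro.from_euler("xyz",rpy1)).as_rotvec()/n; R=R0; p=p0.copy(); rows=[]; p1=np.array(p1)
    for k in range(n):
        d=R.inv().apply(p0+(p1-p0)*(k+1)/n-p)
        r=np.r_[d/.04,W/.1].round(dec); p=p+R.apply(r[:3]*.04); R=R*Ro.from_rotvec(r[3:]*.1); rows.append(r.tolist())
    print(rows,"end",p.round(4),R.as_euler("xyz").round(4),"max",abs(np.array(rows)).max())
    return p,R.as_euler("xyz")
E
python3 - <<'E'
from h import *
line([.62,-.166,.2],[np.pi,0,.076],36)
E
```

```text
[[-0.45, -0.4, 0.0, -0.0, 0.0, 0.79], [-0.47, -0.36, 0.01, -0.0, 0.0, 0.79], [-0.5, -0.32, 0.0, -0.0, 0.0, 0.79], [-0.53, -0.28, 0.01, -0.0, 0.0, 0.79], [-0.54, -0.23, -0.0, -0.0, 0.0, 0.79], [-0.57, -0.2, 0.0, -0.0, 0.0, 0.79], [-0.57, -0.15, 0.01, -0.0, 0.0, 0.79], [-0.59, -0.1, 0.0, -0.0, 0.0, 0.79], [-0.59, -0.05, 0.0, -0.0, 0.0, 0.79], [-0.6, -0.01, 0.01, -0.0, 0.0, 0.79], [-0.6, 0.03, 0.0, -0.0, 0.0, 0.79], [-0.59, 0.09, 0.01, -0.0, 0.0, 0.79], [-0.58, 0.13, -0.0, -0.0, 0.0, 0.79], [-0.57, 0.18, 0.0, -0.0, 0.0, 0.79], [-0.55, 0.22, 0.01, -0.0, 0.0, 0.79], [-0.53, 0.26, 0.0, -0.0, 0.0, 0.79], [-0.52, 0.31, 0.0, -0.0, 0.0, 0.79], [-0.48, 0.34, 0.01, -0.0, 0.0, 0.79], [-0.46, 0.38, 0.0, -0.0, 0.0, 0.79], [-0.43, 0.42, 0.01, -0.0, 0.0, 0.79], [-0.39, 0.45, -0.0, -0.0, 0.0, 0.79], [-0.35, 0.48, 0.0, -0.0, 0.0, 0.79], [-0.32, 0.5, 0.01, -0.0, 0.0, 0.79], [-0.27, 0.53, 0.0, -0.0, 0.0, 0.79], [-0.24, 0.55, 0.0, -0.0, 0.0, 0.79], [-0.19, 0.56, 0.01, -0.0, 0.0, 0.79], [-0.14, 0.58, 0.0, -0.0, 0.0, 0.79], [-0.1, 0.59, 0.01, -0.0, 0.0, 0.79], [-0.05, 0.59, -0.0, -0.0, 0.0, 0.79], [-0.0, 0.6, 0.0, -0.0, 0.0, 0.79], [0.04, 0.59, 0.01, -0.0, 0.0, 0.79], [0.09, 0.59, 0.0, -0.0, 0.0, 0.79], [0.14, 0.58, 0.0, -0.0, 0.0, 0.79], [0.18, 0.57, 0.01, -0.0, 0.0, 0.79], [0.23, 0.55, 0.0, -0.0, 0.0, 0.79], [0.27, 0.53, 0.01, -0.0, 0.0, 0.79]] end [ 0.6201 -0.1658  0.1998] [3.1398e+00 7.0000e-04 6.7800e-02] max 0.79
```

Request:
drive_tool:
  commands:
    - [-0.8,-0.71,0,0,0,0]
    - [-0.8,-0.71,0,0,0,0]
    - [-0.8,-0.71,0,0,0,0]
    - [-0.8,-0.71,0,0,0,0]
    - [-0.8,-0.71,0,0,0,0]
    - [-0.8,-0.71,0,0,0,0]
    - [-0.8,-0.71,0,0,0,0]
    - [-0.8,-0.71,0,0,0,0]
    - [-0.8,-0.71,0,0,0,0]
    - [-0.8,-0.71,0,0,0,0]
    - [-0.8,-0.71,0,0,0,0]
    - [-0.8,-0.71,0,0,0,0]
    - [-0.8,-0.71,0,0,0,0]
    - [-0.8,-0.71,0,0,0,0]
    - [-0.8,-0.71,0,0,0,0]
    - [-0.8,-0.71,0,0,0,0]
    - [-0.8,-0.71,0,0,0,0]
    - [-0.8,-0.71,0,0,0,0]
    - [-0.8,-0.71,0,0,0,0]
    - [-0.8,-0.71,0,0,0,0]
  gripper: 0

```text
time: 2.6
tool_pos: [0.6195, -0.1644, 0.2047]
ee_rot: [3.141, -0.001, 2.912]
wrist_force: [0.5, -0.4, 0.4]
width: 0.0939
finger_force: 0.0
```

Request:
drive_tool:
  commands:
    - [0,0,0,0,0,1]
    - [0,0,0,0,0,1]
    - [0,0,0,0,0,1]
    - [0,0,0,0,0,1]
    - [0,0,0,0,0,1]
    - [0,0,0,0,0,1]
    - [0,0,0,0,0,1]
    - [0,0,0,0,0,1]
    - [0,0,0,0,0,1]
    - [0,0,0,0,0,1]
    - [0,0,0,0,0,1]
    - [0,0,0,0,0,1]
    - [0,0,0,0,0,1]
    - [0,0,0,0,0,1]
    - [0,0,0,0,0,1]
    - [0,0,0,0,0,1]
    - [0,0,0,0,0,1]
    - [0,0,0,0,0,1]

```text
time: 4.85
tool_pos: [0.6188, -0.1632, 0.2046]
ee_rot: [-3.14, 0.0, 1.108]
wrist_force: [0.3, 0.2, 0.2]
width: 0.0941
finger_force: 0.0
```

Request:
drive_tool:
  commands:
    - [0,0,0,0,0,1]
    - [0,0,0,0,0,1]
    - [0,0,0,0,0,1]
    - [0,0,0,0,0,1]
    - [0,0,0,0,0,1]
    - [0,0,0,0,0,1]
    - [0,0,0,0,0,1]
    - [0,0,0,0,0,1]
    - [0,0,0,0,0,1]
    - [0,0,0,0,0,1]
    - [0,0,0,0,0,0.4]
    - [0,0,0,0,0,0]

```text
time: 6.35
tool_pos: [0.6188, -0.1632, 0.2047]
ee_rot: [-3.141, 0.001, 0.072]
wrist_force: [0.2, -0.4, -1.0]
width: 0.094
finger_force: 0.0
```

Run:
```python
from h import *
o=get_obs();print(o["time"],o["tool_pos"],o["ee_rot"],o["joint_positions"])
s=snapshot("wrist");W=cloud(s);im=s["image"];cv2.imwrite("pics/w1.png",im)
hsv=cv2.cvtColor(im,cv2.COLOR_BGR2HSV); m=cv2.inRange(hsv,(20,110,90),(36,255,255))>0
P=W[m];P=P[np.isfinite(P).all(1)];print(len(P),P.min(0),P.max(0))
T=P[(P[:,2]>.037)&(P[:,2]<.05)]
rect=cv2.minAreaRect(P[P[:,2]>.02][:,:2].astype(np.float32));print(rect)
H=T[T[:,0]>.595];print("handle",len(H),H.min(0),H.max(0),np.median(H[:,2]))
l=cv2.fitLine(H[:,:2].astype(np.float32),cv2.DIST_HUBER,0,.01,.01).ravel();print(l,np.arctan2(l[1],l[0]))
```

```text
6.35 [ 0.61882147 -0.16319678  0.20469502] [-3.14093927e+00  1.23460667e-03  7.22860092e-02] [-3.46459425e-01  2.91061873e-01  1.13465453e+00  9.59459551e-05
  1.71726986e+00  1.15206523e+00]
8666 [ 0.45998558 -0.22461076 -0.00060066] [0.675411   0.08208801 0.33338282]
((0.5804842114448547, -0.18258702754974365), (0.19501739740371704, 0.11076816916465759), 13.504395484924316)
handle 1017 [ 0.59506509 -0.17377485  0.03734918] [ 0.675411   -0.15661054  0.04577359] 0.04343897733775348
[ 0.9965787   0.08264964  0.63709843 -0.1652703 ] 0.082744025
```

View pics/w1.png

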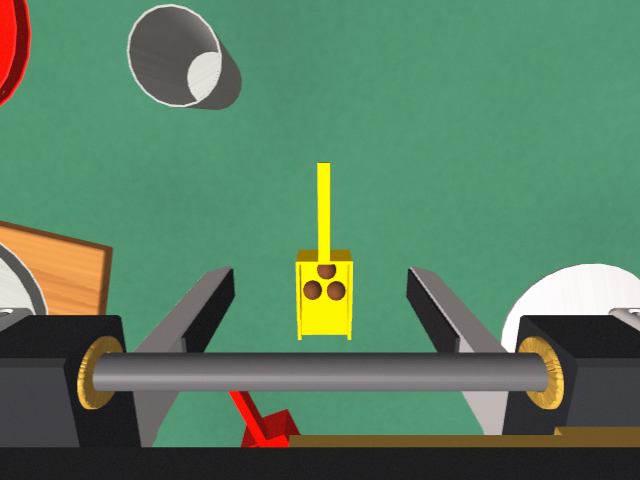

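The wrist picture shows the yellow handle from (324,163) to (324,262), and the bowl with three nuts down to row 338, between the fingers. The handle top measures 43 mm high, against 42 expected. The tip is at x = 0.676, so the grip point is about (0.625, -0.166) with yaw 0.08. Descending to grip.

Request:
drive_tool:
  commands:
    - [0.15,0.09,0.3,0,0,-0.1]
    - [0,0,0.7,0,0,0]
    - [0,0,0.8,0,0,0]
    - [0,0,0.8,0,0,0]
    - [0,0,0.8,0,0,0]
    - [0,0,0.7,0,0,0]
    - [0,0,0.4,0,0,0]
    - [0,0,0.24,0,0,0]
    - [0,0,0,0,0,0]

```text
time: 7.52
tool_pos: [0.6253, -0.1664, 0.0155]
ee_rot: [-3.141, 0.0, 0.082]
wrist_force: [-0.2, 0.2, 0.2]
width: 0.0941
finger_force: 0.0
```

Request:
drive_tool:
  commands:
    - [0,0,0,0,0,0]
    - [0,0,0,0,0,0]
    - [0,0,0,0,0,0]
    - [0,0,0,0,0,0]
    - [0,0,0,0,0,0]
    - [0,0,0,0,0,0]
  gripper: 1

```text
time: 8.28
tool_pos: [0.6253, -0.1664, 0.0158]
ee_rot: [-3.141, 0.0, 0.082]
wrist_force: [0.3, 0.4, -0.5]
width: 0.0374
finger_force: 0.0
```

Request:
drive_tool:
  commands:
    - [0,0,0,0,0,0]
    - [0,0,0,0,0,0]
    - [0,0,0,0,0,0]
    - [0,0,0,0,0,0]
    - [0,0,0,0,0,0]
    - [0,0,0,0,0,0]

```text
time: 9.02
tool_pos: [0.6253, -0.1664, 0.0158]
ee_rot: [-3.141, 0.0, 0.082]
wrist_force: [0.3, 0.0, 1.1]
width: 0.0116
finger_force: 30.0
```

Request:
drive_tool:
  commands:
    - [0,0,-0.2,0,0,0]
    - [0,0,-0.4,0,0,0]
    - [0,0,-0.6,0,0,0]
    - [0,0,-0.6,0,0,0]
    - [0,0,-0.6,0,0,0]
    - [0,0,-0.6,0,0,0]
    - [0,0,-0.6,0,0,0]
    - [0,0,-0.4,0,0,0]
    - [0,0,-0.2,0,0,0]
    - [0,0,0,0,0,0]

```text
time: 10.28
tool_pos: [0.6255, -0.1665, 0.1843]
ee_rot: [3.141, -0.001, 0.082]
wrist_force: [0.9, 0.3, -1.6]
width: 0.0113
finger_force: 30.0
```

Run:
```python
from h import *
o=get_obs();print(o["time"],o["tool_pos"],o["ee_rot"],o["wrist_force"],o["wrist_torque"])
s=snapshot("scene");W=cloud(s);im=s["image"];cv2.imwrite("pics/s1.png",cv2.resize(im[100:300,180:480],(750,500)))
hsv=cv2.cvtColor(im,cv2.COLOR_BGR2HSV); m=cv2.inRange(hsv,(22,120,90),(36,255,255))>0
P=W[m];P=P[np.isfinite(P).all(1)];P=P[(P[:,1]<-.08)&(P[:,0]>.4)&(P[:,2]<.35)];print(len(P),P.min(0),P.max(0))
for lo in np.arange(.46,.68,.02):
    q=P[(P[:,0]>=lo)&(P[:,0]<lo+.02)]
    if len(q): print(lo.round(2),q[:,2].max().round(4),q[:,2].min().round(4))
```

```text
10.275 [ 0.62548987 -0.16653115  0.18430158] [ 3.14134073e+00 -7.32201170e-04  8.17778650e-02] [ 0.92904329  0.26327667 -1.62886452] [-0.03408751  0.04268627  0.00624484]
679 [ 0.40149285 -0.35711778 -0.00460883] [ 0.67614209 -0.08188497  0.32556576]
0.46 0.0033 0.0033
0.48 0.2072 -0.0018
0.5 0.2134 0.0057
0.52 0.2146 0.1685
0.54 0.214 0.1666
0.56 0.2133 -0.0046
0.58 0.3256 -0.0018
0.6 0.0014 -0.0
0.62 0.2152 0.1922
0.64 0.2137 0.1942
0.66 0.2149 0.192
```

View pics/s1.png

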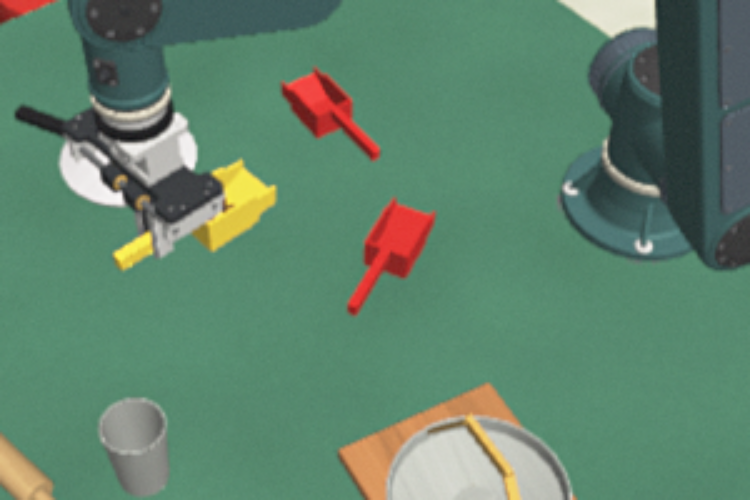

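The picture shows the scoop at (230,215) lifted and level with its handle in the fingers. Next I carry it to the far side of the arch.

Request:
drive_tool:
  commands:
    - [0.13,-0.3,0,0,0,0]
    - [0.13,-0.5,0,0,0,0]
    - [0.13,-0.74,0,0,0,0]
    - [0.13,-0.74,0,0,0,0]
    - [0.13,-0.74,0,0,0,0]
    - [0.13,-0.74,0,0,0,0]
    - [0.13,-0.74,0,0,0,0]
    - [0.13,-0.74,0,0,0,0]
    - [0.13,-0.74,0,0,0,0]
    - [0.13,-0.74,0,0,0,0]
    - [0.13,-0.74,0,0,0,0]
    - [0.13,-0.74,0,0,0,0]
    - [0.13,-0.5,0,0,0,0.4]
    - [0.13,-0.3,0,0,0,0.4]
    - [0,0,0,0,0,0.5]
    - [0,0,0,0,0,0.5]

```text
time: 12.32
tool_pos: [0.6682, 0.2003, 0.1831]
ee_rot: [-3.142, 0.001, -0.098]
wrist_force: [-0.8, 0.1, -1.6]
width: 0.0115
finger_force: 30.0
```

Request:
drive_tool:
  commands:
    - [0,0,0.3,0,0,0]
    - [0,0,0.3,0,0,0]
    - [0,0,-0.18,0,0.5,0]
    - [0,0,-0.18,0,0.5,0]
    - [0,0,-0.18,0,0.5,0]
    - [0,0,-0.18,0,0.5,0]
    - [0,0,-0.18,0,0.5,0]
    - [0,0,-0.18,0,0.5,0]
    - [0,0,-0.18,0,0.5,0]
    - [0,0,0,0,0,0]

```text
time: 13.58
tool_pos: [0.6602, 0.1993, 0.2088]
ee_rot: [3.141, -0.349, -0.097]
wrist_force: [0.7, -0.3, -0.9]
width: 0.0118
finger_force: 30.0
```

```bash
cat >> h.py <<'E'
def lip():
    o=get_obs();R=Ro.from_euler("xyz",o["ee_rot"]);L=o["tool_pos"]+R.apply([-.14,0,-.01])
    print("t",o["time"],"tcp",o["tool_pos"].round(4),o["ee_rot"].round(3),"lip",L.round(4),"q",o["joint_positions"].round(2),"w",o["width"]);return o,R,L
E
python3 - <<'E'
from h import *
o,R,L=lip()
s=snapshot("scene");W=cloud(s);im=s["image"];cv2.imwrite("pics/s2.png",cv2.resize(im[130:400,240:540],(720,600)))
print("shift rows to lip target", R.inv().apply(np.array([.5295,.211,.08])-L)/.04)
E
```

```text
t 13.575 tcp [0.6602 0.1993 0.2088] [ 3.141 -0.349 -0.097] lip [0.5258 0.2123 0.1704] q [ 0.27  0.16  1.33 -0.13  1.33  1.95] w 0.011802242052757152
shift rows to lip target [-0.68245928  0.02355012  2.15547035]
```

View pics/s2.png

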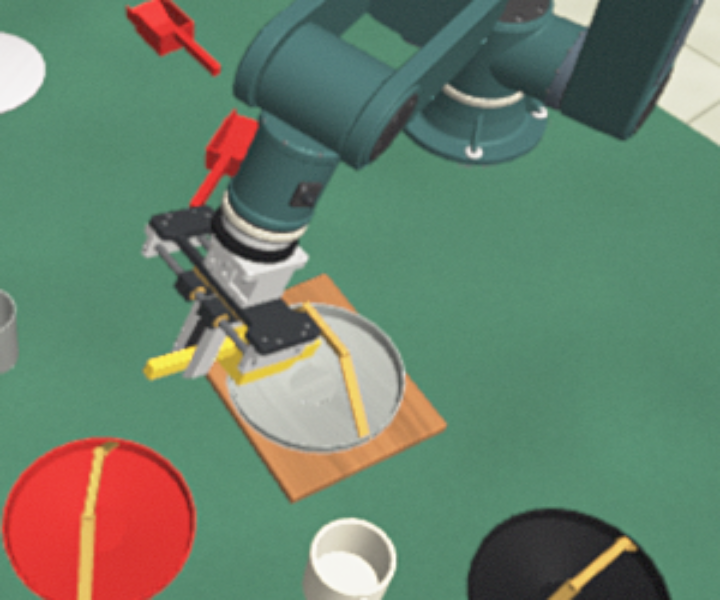

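The scoop is tipped 20° at (230,360), its lip over the plate on the far side of the arch strap (350,355). Clearances look fine, so I lower it and pour slowly about the lip.

Request:
drive_tool:
  commands:
    - [-0.08,0,0.25,0,0,0]
    - [-0.17,0,0.54,0,0,0]
    - [-0.17,0,0.54,0,0,0]
    - [-0.17,0,0.54,0,0,0]
    - [-0.08,0,0.28,0,0,0]
    - [0,0,0,0,0,0]
    - [0,0,-0.18,0,0.5,0]
    - [0,0,-0.18,0,0.5,0]
    - [0,0,-0.18,0,0.5,0]
    - [0,0,-0.18,0,0.5,0]
    - [0,0,-0.18,0,0.5,0]
    - [0,0,-0.18,0,0.5,0]
    - [0,0,-0.18,0,0.5,0]
    - [0,0,-0.18,0,0.5,0]
    - [0,0,-0.18,0,0.5,0]
    - [0,0,-0.18,0,0.5,0]
    - [0,0,-0.18,0,0.5,0]
    - [0,0,-0.18,0,0.5,0]
    - [0,0,-0.18,0,0.5,0]
    - [0,0,0,0,0,0]

```text
time: 16.12
tool_pos: [0.6137, 0.193, 0.2048]
ee_rot: [-3.135, -0.981, -0.084]
wrist_force: [0.4, -0.1, -0.8]
width: 0.012
finger_force: 30.0
```

Request:
drive_tool:
  commands:
    - [0,0,0,0,0,0]
    - [0,0,0,0,0,0]
    - [0,0,0,0,0,0]
    - [0,0,0,0,0,0]

```text
time: 16.62
tool_pos: [0.6136, 0.1931, 0.2023]
ee_rot: [-3.139, -0.978, -0.08]
wrist_force: [0.0, -0.4, -1.1]
width: 0.0116
finger_force: 30.0
```

Run:
```python
from h import *
o,R,L=lip(); print(o["wrist_force"])
s=snapshot("scene");t=snapshot("top")
a=cv2.resize(s["image"][180:360,290:450],(400,450));b=cv2.resize(t["image"][190:300,190:300],(400,450))
cv2.imwrite("pics/s3.png",np.hstack([a,b]))
```

```text
t 16.625 tcp [0.6136 0.1931 0.2023] [-3.139 -0.978 -0.08 ] lip [0.5273 0.2    0.0918] q [ 0.44 -0.19  1.96 -0.79  0.62  2.57] w 0.011565469282642338
[ 0.02765992 -0.39852985 -1.12091318]
```

View pics/s3.png

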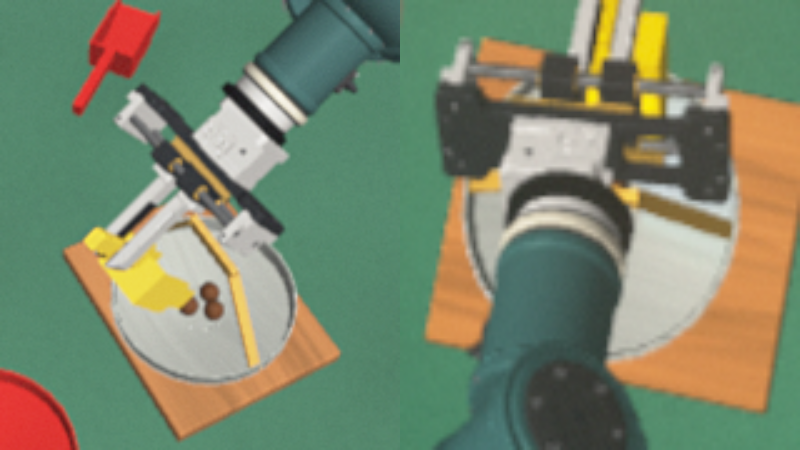

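The left half shows all three nuts in the plate at (190,307), (208,290) and (212,308), and the scoop empty. Joint 6 is near its limit, so I rise and untip right away.

Request:
drive_tool:
  commands:
    - [0.33,0,-0.1,0,-0.3,0]
    - [0.4,0,-0.2,0,-0.5,0]
    - [0.4,0,-0.2,0,-0.5,0]
    - [0.3,0,-0.2,0,-0.8,0]
    - [0.3,0,-0.2,0,-0.9,0]
    - [0,0,0.2,0,-0.9,0]
    - [0,0,0.2,0,-0.9,0]
    - [0,0,0.2,0,-0.9,0]
    - [0,0,0.2,0,-0.9,0]
    - [0,0,0,0,-0.9,0]
    - [0,0,0,0,-0.9,0]
    - [0,0,0,0,-0.9,0]
    - [0,0,0,0,0,0]

```text
time: 18.35
tool_pos: [0.647, 0.1899, 0.2503]
ee_rot: [-3.141, -0.048, -0.079]
wrist_force: [-0.1, 0.4, 0.1]
width: 0.0114
finger_force: 30.0
```

Run:
```python
from h import *
o,R,L=lip(); 
t=snapshot("top");W=cloud(t);np.savez("top2.npz",W=W,im=t["image"])
print(o["ee_rot"])
line([.6255,-.1665,.19],[np.pi,0,.08],16)
```

```text
t 18.35 tcp [0.647  0.1899 0.2503] [-3.141 -0.048 -0.079] lip [0.5071 0.201  0.2536] q [ 0.21  0.33  0.99 -0.01  1.77  1.86] w 0.011417393786392229
[-3.14095504 -0.04773943 -0.07910442]
[[0.01, 0.56, 0.1, 0.0, -0.03, -0.1], [-0.0, 0.56, 0.09, 0.0, -0.03, -0.1], [-0.01, 0.55, 0.1, 0.0, -0.03, -0.1], [-0.0, 0.56, 0.09, 0.0, -0.03, -0.1], [-0.02, 0.56, 0.1, 0.0, -0.03, -0.1], [-0.02, 0.56, 0.09, 0.0, -0.03, -0.1], [-0.02, 0.56, 0.1, 0.0, -0.03, -0.1], [-0.03, 0.55, 0.09, 0.0, -0.03, -0.1], [-0.04, 0.56, 0.1, 0.0, -0.03, -0.1], [-0.04, 0.56, 0.09, 0.0, -0.03, -0.1], [-0.05, 0.55, 0.1, 0.0, -0.03, -0.1], [-0.05, 0.56, 0.09, 0.0, -0.03, -0.1], [-0.05, 0.56, 0.1, 0.0, -0.03, -0.1], [-0.07, 0.55, 0.1, 0.0, -0.03, -0.1], [-0.06, 0.55, 0.09, 0.0, -0.03, -0.1], [-0.08, 0.56, 0.1, 0.0, -0.03, -0.1]] end [ 0.6254 -0.1666  0.1899] [ 3.1386e+00 -2.0000e-04  8.1500e-02] max 0.56
```

Request:
drive_tool:
  commands:
    - [-0.03,0.56,0.1,0,-0.03,-0.1]
    - [-0.03,0.56,0.1,0,-0.03,-0.1]
    - [-0.03,0.56,0.1,0,-0.03,-0.1]
    - [-0.03,0.56,0.1,0,-0.03,-0.1]
    - [-0.03,0.56,0.1,0,-0.03,-0.1]
    - [-0.03,0.56,0.1,0,-0.03,-0.1]
    - [-0.03,0.56,0.1,0,-0.03,-0.1]
    - [-0.03,0.56,0.1,0,-0.03,-0.1]
    - [-0.03,0.56,0.1,0,-0.03,-0.1]
    - [-0.03,0.56,0.1,0,-0.03,-0.1]
    - [-0.03,0.56,0.1,0,-0.03,-0.1]
    - [-0.03,0.56,0.1,0,-0.03,-0.1]
    - [-0.03,0.56,0.1,0,-0.03,-0.1]
    - [-0.03,0.56,0.1,0,-0.03,-0.1]
    - [-0.03,0.56,0.1,0,-0.03,-0.1]
    - [-0.03,0.56,0.1,0,-0.03,-0.1]
    - [0,0,0,0,0,0]

```text
time: 20.52
tool_pos: [0.6262, -0.1682, 0.1877]
ee_rot: [3.139, -0.0, 0.08]
wrist_force: [-0.8, 0.2, -0.8]
width: 0.0117
finger_force: 30.0
```

Run:
```python
from h import *
o,R,L=lip(); print(o["ee_rot"], R.inv().apply(np.array([.6255,-.1665,.0175])-o["tool_pos"])/.04)
s=snapshot("scene");W=cloud(s);im=s["image"]
hsv=cv2.cvtColor(im,cv2.COLOR_BGR2HSV); m=cv2.inRange(hsv,(22,120,90),(36,255,255))>0
P=W[m];P=P[np.isfinite(P).all(1)];P=P[(P[:,1]<-.08)&(P[:,0]>.4)&(P[:,2]<.35)&(P[:,2]>.1)]
print((P[:,2].min()-o["tool_pos"][2]).round(4))
for lo in np.arange(.46,.68,.02):
    q=P[(P[:,0]>=lo)&(P[:,0]<lo+.02)]
    if len(q): print(lo.round(2),(q[:,2].max()-o["tool_pos"][2]).round(4),(q[:,2].min()-o["tool_pos"][2]).round(4))
```

```text
t 20.525 tcp [ 0.6262 -0.1682  0.1877] [ 3.139 -0.     0.08 ] lip [ 0.4866 -0.1794  0.1976] q [-0.35  0.31  1.14 -0.    1.69  1.14] w 0.01174772130191074
[ 3.13872064e+00 -4.45294012e-04  8.03510335e-02] [-0.01476582 -0.05685569  4.25489277]
-0.0177
0.48 0.0229 -0.0034
0.5 0.0281 -0.0159
0.52 0.0291 -0.0152
0.54 0.0306 -0.0164
0.56 0.0271 -0.0177
0.58 0.1416 0.1027
0.62 0.0323 0.0122
0.64 0.031 0.0079
0.66 0.0306 0.0095
```

Request:
drive_tool:
  commands:
    - [0,0,0.4,0,0,0]
    - [0,0,0.7,0,0,0]
    - [0,0,0.7,0,0,0]
    - [0,0,0.7,0,0,0]
    - [0,0,0.7,0,0,0]
    - [0,0,0.5,0,0,0]
    - [0,0,0.3,0,0,0]
    - [0,0,0.2,0,0,0]
    - [0,0,0.05,0,0,0]
    - [0,0,0.03,0,0,0]
    - [0,0,0,0,0,0]

```text
time: 21.95
tool_pos: [0.6274, -0.1682, 0.0175]
ee_rot: [3.139, -0.001, 0.082]
wrist_force: [0.0, -0.1, -1.7]
width: 0.0118
finger_force: 30.0
```

Request:
drive_tool:
  commands:
    - [0,0,0.03,0,0,0]
    - [0,0,0.02,0,0,0]
    - [0,0,0,0,0,0]

```text
time: 22.32
tool_pos: [0.6275, -0.1682, 0.0157]
ee_rot: [3.139, -0.001, 0.082]
wrist_force: [0.3, 0.2, 2.9]
width: 0.0114
finger_force: 30.0
```

Request:
drive_tool:
  commands:
    - [0,0,0,0,0,0]
    - [0,0,0,0,0,0]
    - [0,0,0,0,0,0]
    - [0,0,0,0,0,0]
    - [0,0,0,0,0,0]
  gripper: 0.4

```text
time: 22.95
tool_pos: [0.6269, -0.168, 0.0146]
ee_rot: [3.139, -0.0, 0.082]
wrist_force: [-0.5, 0.8, 0.5]
width: 0.0553
finger_force: 0.0
```

Request:
drive_tool:
  commands:
    - [0,0,-0.2,0,0,0]
    - [0,0,-0.5,0,0,0]
    - [0,0,-0.7,0,0,0]
    - [0,0,-0.8,0,0,0]
    - [0,0,-0.8,0,0,0]
    - [0,0,-0.8,0,0,0]
    - [0,0,-0.8,0,0,0]
    - [0,0,-0.6,0,0,0]
    - [0,0,-0.3,0,0,0]
    - [0,0,0,0,0,0]
  gripper: 0.4

```text
time: 24.2
tool_pos: [0.6273, -0.1677, 0.2366]
ee_rot: [3.138, -0.003, 0.082]
wrist_force: [-0.7, -0.1, -0.2]
width: 0.0566
finger_force: 0.0
```

Run:
```python
from h import *
o,R,L=lip()
d=np.load("top2.npz");t=snapshot("top");Ws=[d["W"],cloud(t)]
cv2.imwrite("pics/s4.png",np.hstack([cv2.resize(t["image"][160:260,350:450],(400,400)),cv2.resize(t["image"][190:300,190:300],(400,400))]))
for W in (np.load("top0.npz")["W"],Ws[1]):
    A=W[190:300,190:310].reshape(-1,3);A=A[np.isfinite(A).all(1)]
    S=A[(A[:,2]>.144)&(A[:,2]<.165)];print("strap",len(S),S.mean(0),np.median(S[:,2]))
    l=cv2.fitLine(S[:,:2].astype(np.float32),cv2.DIST_HUBER,0,.01,.01).ravel();print(np.arctan2(l[1],l[0]))
```

```text
t 24.2 tcp [ 0.6273 -0.1677  0.2366] [ 3.138e+00 -3.000e-03  8.200e-02] lip [ 0.4878 -0.1791  0.2461] q [-0.35  0.31  1.05 -0.    1.78  1.14] w 0.05663448965455301
strap 110 [0.49034442 0.21850372 0.15003214] 0.1502018411496298
1.4115169
strap 106 [0.49048075 0.21903199 0.14965162] 0.1497768343837843
1.4078014
```

View pics/s4.png

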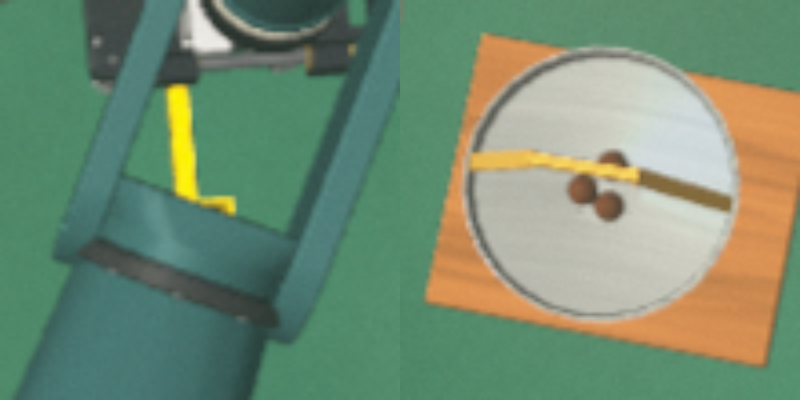

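The picture shows the three nuts gathered mid-plate at (582,188), (608,206) and (612,160), with the plate in place. The scoop stands at its spot at (190,140), partly hidden by the arm. Now to the arch.

Request:
drive_tool:
  commands:
    - [-0.19,-0.71,0,0,0,0]
    - [-0.19,-0.71,0,0,0,0]
    - [-0.19,-0.71,0,0,0,0]
    - [-0.19,-0.71,0,0,0,0]
    - [-0.19,-0.71,0,0,0,0]
    - [-0.19,-0.71,0,0,0,0]
    - [-0.19,-0.71,0,0,0,0]
    - [-0.19,-0.71,0,0,0,0]
    - [-0.19,-0.71,0,0,0,0]
    - [-0.19,-0.71,0,0,0,0]
    - [-0.19,-0.71,0,0,0,0]
    - [-0.19,-0.71,0,0,0,0]
    - [-0.19,-0.71,0,0,0,0]
    - [-0.19,-0.71,0,0,0,0]

```text
time: 26.0
tool_pos: [0.4871, 0.2206, 0.2319]
ee_rot: [3.138, 0.003, 0.082]
wrist_force: [-0.2, 0.1, -0.9]
width: 0.0565
finger_force: 0.0
```

Request:
drive_tool:
  commands:
    - [0,0,0,0,0,-0.95]
    - [0,0,0,0,0,-0.95]
    - [0,0,0,0,0,-0.95]
    - [0,0,0,0,0,-0.95]
    - [0,0,0,0,0,-0.95]
    - [0,0,0,0,0,-0.95]
    - [0,0,0,0,0,-0.95]
    - [0,0,0,0,0,-0.95]
    - [0,0,0,0,0,-0.95]
    - [0,0,0,0,0,-0.95]
    - [0,0,0,0,0,-0.95]
    - [0,0,0,0,0,-0.95]
    - [0,0,0,0,0,-0.95]
    - [0,0,0,0,0,-0.95]
    - [0,0,0,0,0,0]

```text
time: 27.88
tool_pos: [0.4876, 0.2198, 0.2321]
ee_rot: [-3.14, 0.004, 1.411]
wrist_force: [0.5, -0.3, 0.2]
width: 0.0561
finger_force: 0.0
```

Run:
```python
from h import *
o,R,L=lip()
def strap(W,hsv):
    m=(cv2.inRange(hsv,(12,70,60),(32,255,255))>0)&(W[...,2]>.143)&(W[...,2]<.16)&(abs(W[...,0]-.49)<.06)&(abs(W[...,1]-.22)<.08)
    S=W[m]; r=cv2.minAreaRect(S[:,:2].astype(np.float32)); l=cv2.fitLine(S[:,:2].astype(np.float32),cv2.DIST_HUBER,0,.01,.01).ravel()
    print(len(S),r,np.arctan2(l[1],l[0]),np.median(S[:,2]),S.mean(0))
for n in("wrist","scene"):
    s=snapshot(n); strap(cloud(s),cv2.cvtColor(s["image"],cv2.COLOR_BGR2HSV))
    if n=="wrist": cv2.imwrite("pics/w2.png",s["image"])
t=cloud(s); 
print("roll fix etc",o["ee_rot"])
```

```text
t 27.875 tcp [0.4876 0.2198 0.2321] [-3.14   0.004  1.411] lip [0.4653 0.0816 0.2426] q [ 0.32  0.05  1.36 -0.    1.74  0.48] w 0.05605950997764893
1072 ((0.4943116307258606, 0.22004124522209167), (0.07708828151226044, 0.011347887106239796), 80.92569732666016) 1.4217225 0.1523376958297703 [0.49454914 0.22279837 0.15187226]
117 ((0.49456170201301575, 0.2183140069246292), (0.07544343918561935, 0.01038537360727787), 81.5924072265625) 1.4263301 0.15013254198903003 [0.49521966 0.21823875 0.14928865]
roll fix etc [-3.13973704  0.00360323  1.41098053]
```

View pics/w2.png

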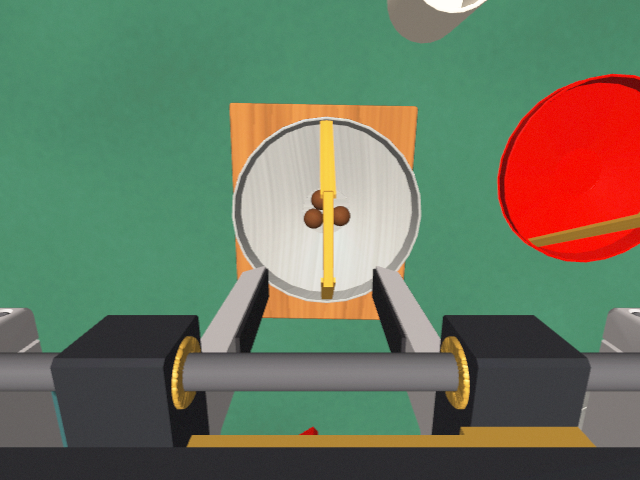

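The wrist view shows the strap from (328,195) to (327,290), centred between the fingers, with the nuts gathered at (325,210). Strap top measures 0.150–0.152, against 0.151 expected, and the centre is about (0.493, 0.219). Lowering and pinching.

Request:
drive_tool:
  commands:
    - [0,0.14,0.2,0,0,-0.06]
    - [0,0,0.4,0,0,0]
    - [0,0,0.6,0,0,0]
    - [0,0,0.6,0,0,0]
    - [0,0,0.5,0,0,0]
    - [0,0,0.3,0,0,0]
    - [0,0,0.1,0,0,0]
    - [0,0,0,0,0,0]

```text
time: 28.98
tool_pos: [0.4939, 0.2189, 0.1258]
ee_rot: [3.141, 0.002, 1.418]
wrist_force: [0.3, 0.2, 1.1]
width: 0.0563
finger_force: 0.0
```

Request:
drive_tool:
  commands:
    - [0,0,0,0,0,0]
    - [0,0,0,0,0,0]
    - [0,0,0,0,0,0]
    - [0,0,0,0,0,0]
    - [0,0,0,0,0,0]
    - [0,0,0,0,0,0]
    - [0,0,0,0,0,0]
    - [0,0,0,0,0,0]
  gripper: 1

```text
time: 29.98
tool_pos: [0.4936, 0.2189, 0.1257]
ee_rot: [3.141, 0.002, 1.418]
wrist_force: [0.5, -0.9, 0.0]
width: 0.0074
finger_force: 30.0
```

Request:
drive_tool:
  commands:
    - [0,0,-0.05,0,0,0]
    - [0,0,-0.15,0,0,0]
    - [0,0,-0.25,0,0,0]
    - [0,0,-0.3,0,0,0]
    - [0,0,-0.3,0,0,0]
    - [0,0,-0.3,0,0,0]
    - [0,0,-0.3,0,0,0]
    - [0,0,-0.3,0,0,0]
    - [0,0,-0.25,0,0,0]
    - [0,0,-0.2,0,0,0]
    - [0,0,-0.1,0,0,0]
    - [0,0,0,0,0,0]
    - [0,0,0,0,0,0]

```text
time: 31.6
tool_pos: [0.4935, 0.2191, 0.2252]
ee_rot: [-3.141, 0.003, 1.418]
wrist_force: [-0.3, -0.4, -2.8]
width: 0.0079
finger_force: 30.0
```

```bash
cat >> h.py <<'E'
def dishlevel():
    o=get_obs();print(o["time"],o["tool_pos"].round(4),o["ee_rot"].round(4),o["wrist_force"].round(2),o["wrist_torque"].round(3),o["width"])
    P=[]
    for n in("scene",):
        s=snapshot(n);W=cloud(s);hsv=cv2.cvtColor(s["image"],cv2.COLOR_BGR2HSV)
        c=o["tool_pos"]; r=np.hypot(W[...,0]-c[0],W[...,1]-c[1])
        z0=o["tool_pos"][2]+.019-.125
        m=(r<.085)&(r>.03)&(hsv[...,1]<60)&(abs(W[...,2]-z0-.018)<.03)
        Q=W[m]; rr=r[m]
        A=np.c_[Q[:,:2]-c[:2],rr,np.ones(len(Q))]; 
        k=np.ones(len(Q),bool)
        for _ in range(4):
            x=np.linalg.lstsq(A[k],Q[k,2],rcond=None)[0]; e=Q[:,2]-A@x; k=abs(e)<2.5*np.median(abs(e[k]))+1e-4
        print(n,k.sum(),"tilt x,y deg",np.degrees(x[:2]).round(2),"cone",np.degrees(np.arctan(x[2])).round(1),"floor z",x[3].round(4),"expect",round(z0+.006,4))
    return s
E
python3 - <<'E'
from h import *
s=dishlevel()
cv2.imwrite("pics/s5.png",cv2.resize(s["image"][170:390,270:470],(545,600)))
E
```

```text
31.6 [0.4935 0.2191 0.2252] [-3.1414e+00  2.7000e-03  1.4181e+00] [-0.34 -0.37 -2.84] [-0.063  0.081  0.   ] 0.007914572215109496
scene 1965 tilt x,y deg [-0.01  0.17] cone 10.9 floor z 0.1186 expect 0.1252
```

View pics/s5.png

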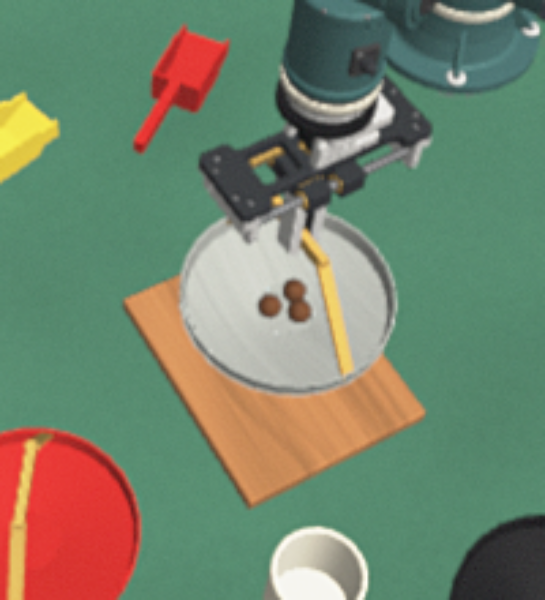

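The plate hangs level at (290,300), tilt within 0.2° and cone 10.9° as expected, with three nuts at (285,300) and the board clear below. Giving it the quarter turn gently.

Request:
drive_tool:
  commands:
    - [0,0,0,0,0,-0.2]
    - [0,0,0,0,0,-0.3]
    - [0,0,0,0,0,-0.4]
    - [0,0,0,0,0,-0.5]
    - [0,0,0,0,0,-0.5]
    - [0,0,0,0,0,-0.5]
    - [0,0,0,0,0,-0.5]
    - [0,0,0,0,0,-0.5]
    - [0,0,0,0,0,-0.5]
    - [0,0,0,0,0,-0.5]
    - [0,0,0,0,0,-0.5]
    - [0,0,0,0,0,-0.5]
    - [0,0,0,0,0,-0.5]
    - [0,0,0,0,0,-0.5]
    - [0,0,0,0,0,-0.5]
    - [0,0,0,0,0,-0.5]
    - [0,0,0,0,0,-0.5]

```text
time: 33.78
tool_pos: [0.4937, 0.2191, 0.2257]
ee_rot: [-3.14, 0.002, 2.211]
wrist_force: [1.0, 0.3, -2.5]
width: 0.0076
finger_force: 30.0
```

Request:
drive_tool:
  commands:
    - [0,0,0,0,0,-0.5]
    - [0,0,0,0,0,-0.5]
    - [0,0,0,0,0,-0.5]
    - [0,0,0,0,0,-0.5]
    - [0,0,0,0,0,-0.5]
    - [0,0,0,0,0,-0.5]
    - [0,0,0,0,0,-0.5]
    - [0,0,0,0,0,-0.5]
    - [0,0,0,0,0,-0.5]
    - [0,0,0,0,0,-0.5]
    - [0,0,0,0,0,-0.5]
    - [0,0,0,0,0,-0.5]
    - [0,0,0,0,0,-0.5]
    - [0,0,0,0,0,-0.4]
    - [0,0,0,0,0,-0.4]
    - [0,0,0,0,0,-0.3]
    - [0,0,0,0,0,-0.2]
    - [0,0,0,0,0,0]
    - [0,0,0,0,0,0]
    - [0,0,0,0,0,0]

```text
time: 36.28
tool_pos: [0.4938, 0.2191, 0.2258]
ee_rot: [-3.139, 0.001, 2.988]
wrist_force: [-0.7, -0.3, -2.7]
width: 0.0078
finger_force: 30.0
```

Run:
```python
from h import *
s=dishlevel()
cv2.imwrite("pics/s6.png",s["image"])
W=cloud(s);im=s["image"];hsv=cv2.cvtColor(im,cv2.COLOR_BGR2HSV)
m=(cv2.inRange(hsv,(22,120,90),(36,255,255))>0);P=W[m];P=P[np.isfinite(P).all(1)];P=P[(P[:,1]<-.1)&(P[:,1]>-.25)&(P[:,0]>.4)];print("scoop",P.min(0),P.max(0),np.percentile(P[:,2],[5,50,95]))
m=(cv2.inRange(hsv,(12,70,60),(22,255,255))>0)&(W[...,2]>.14)&(W[...,2]<.245)&(np.hypot(W[...,0]-.49,W[...,1]-.22)<.11)
S=W[m];l=cv2.fitLine(S[:,:2].astype(np.float32),cv2.DIST_HUBER,0,.01,.01).ravel();print("arch yaw",np.arctan2(l[1],l[0]),len(S))
```

```text
36.275 [0.4938 0.2191 0.2258] [-3.1394e+00  8.0000e-04  2.9880e+00] [-0.74 -0.26 -2.75] [ 0.034  0.047 -0.034] 0.00781366416178225
scene 1943 tilt x,y deg [0.07 0.07] cone 10.9 floor z 0.1192 expect 0.1258
scoop [ 0.48300861 -0.2376951  -0.00567233] [ 0.67623543 -0.14224381  0.04801641] [0.00364345 0.02581224 0.04393375]
arch yaw -0.16428947 259
```

View pics/s6.png

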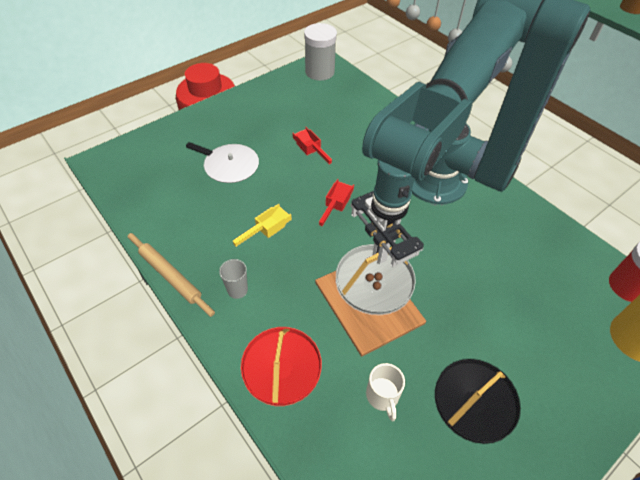

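The plate at (375,278) is level with the three nuts in its middle, and its arch now lies across the board (yaw -0.16). The yellow scoop stands at (265,225), and the mug, tumbler and lid haven't moved.

```bash
python3 -c "
from bench import close_job
print(close_job())"
```

```text
the job is handed in; nothing more can be done
None
```

The job is handed in, no verdict shown: all three nuts are in the steel plate, which is held level with its arch across the board about 10 cm up; the yellow scoop stands back on the ledge, and the mug, tumbler and cooker lid are untouched, at about 36 s.

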